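# Lay the fittings carton down against the bracket stop

### The job

Slide the standing carton across the console until its foot is square against the front edge of the low board, then push it high on its back so that it tips over that edge and lies on its side on the board. Finally slide the lying carton along the board and keep it pressed lightly for about a second, flush against the chrome stop at the far end, and let go; push gently throughout, because the carton dents and the stop is only screwed on finger-tight, and leave the canister, pliers and clamp where they are.

Things in the scene. Friction and masses are not known exactly. Their poses are not given: they have to be found in the camera images.
- carton: Plain cardboard carton, 98 (x) by 120 (y) by 140 (z) mm, 0.4 to 0.8 kg, evenly filled, too thick to grasp; dents above 25 N. Origin: centre of its underside; z up while it stands. +x faces the board (within 0.2 rad), so its back, to be pushed, is the -x face. Starts 50 to 110 mm short of the board. Pushed below about 35 mm it slides; pushed high with its foot free it may topple early.
- carton_toe (a point): Middle of the carton's lower +x edge (49 mm in x from the carton's origin), which meets the board's front edge. Tilted over this edge past about 0.62 rad, the carton falls over by itself, and then lies on its +x face.
- carton_top (a point): Centre of the carton's top face (140 mm above its origin); when the carton lies, this is the middle of the end that meets the stop, and the old underside is the face to push. Sliding it takes 1 to 6 N (hidden friction), on table or board. Meet the carton slower than 50 mm/s: a faster knock dents it too.
- board: Fixed low wooden board lying on the table, 260 long (x) by 170 wide (y) by 10 mm thick. Origin: middle of its front edge, at table height; +x runs along the board from the front edge to the stop, z up. x points to the robot's left, within 0.25 rad.
- stop: Chrome stop on the board, square across it: an upright plate, 120 wide (y), 55 mm tall, on bracket feet held by two fixed clips. Origin: on the board, 186 to 200 mm from its front edge. The plate's face, which the carton meets, stands 0 to 26 mm in front of this origin (towards the board's front); how far is not measured. Pressed home: 3 N or more on it for half a second; above 18 N it gives.
- canister: Bystander: grey plastic canister with ribbed twist cap, 76 mm across, 104 mm tall, standing 105 to 130 mm beyond the stop's origin. Origin: centre of its underside.
- pliers: Bystander: pliers lying flat, about 155 mm long (x), 12 mm thick, on the side of the carton away from the robot. Origin on the table between the grips near the pivot.
- clamp: Bystander: green spring clamp lying flat, about 100 mm long (x), 26 mm high, beside the board on the side away from the robot. Origin on the table at its middle.

How it is judged:
By the outcome, as a careful person would: the job done as asked, in the order asked, and still so for the second after the job is handed in, with the robot touching nothing.
It also fails if it takes over 72 s, if anything falls off the work surface, if the arm or the gripper's body presses on something with over 40 N, if the wrist force passes 120 N, or if a joint passes its speed limit or range.

### The arm

A 6-joint arm with a two-finger parallel gripper is mounted at the origin on the work surface. World frame = base frame: x ahead of the robot, y to its left, z up, the work surface at z = 0. Lengths are in m, angles in degrees, forces in N, time in s.
With the tool pointing down it reaches from about 0.3 to 0.75 m from the base axis. Payload 8.5 kg.
Tool frame: the origin (TCP) lies at the very end of the fingers, on their centre line; the grasp point (between the pads) lies 19 mm behind it (env.pinch_z is the distance from the TCP to the grasp point, in m); z points along the fingers, y is the line along which they close (so a half turn about z gives the same grasp; the last joint's range is limited). The gripper opens to 85 mm and grips with 20 to 120 N. Pads are 22 mm wide; open, the fingers measure 114 mm over their backs; the gripper's body (76 mm by 85 mm) begins 54 mm behind the grasp point. The pads swing forward as they close: fully open they stand 13 mm farther back than shut.
Start: joints at [-75.59, 21.807, 74.336, -0, 83.858, -12.336], TCP at [0.248, -0.491, 0.231] pointing down, gripper open.
Joint ranges: [-178.18, 178.18], [-50.72, 133.34], [12.68, 142.11], [-81.47, 261.47], [9.98, 163.14], [-165.26, 165.26]. Speed limits (degrees/s): [136.94, 136.94, 180, 180, 180, 180].

### API

Orientations are given as a 3x3 rotation matrix whose columns are the frame's x, y, z axes.
In Python, from rig import env, viewer gives the robot as it stands.
- The arm moves only by the tool drive_tool, never from a script. Its argument "series" is a list of rows, each a list of 3 entries, a list of its own where there are three numbers: the shift along the tool's x, y, z in m, then the turn about the tool's z in degrees, then the finger opening in m, from 0 to 0.0854. A call has 1 to 20 rows; each row is the pose to reach, as a shift and turn from the pose commanded when the call began, along the tool's axes at that moment; what a row does not reach only later rows make up. A row lasts 1/10 s, in which the tool goes at most 50 mm and 8.59 degrees, less where a joint would pass 70% of its speed; a pose out of reach is approached as far as the arm can. A call with a gripper value outside its range is refused whole. The fingers move at their own pace and stop on an object; "newtons" is the grip in N (left out, the last holds). Time passes only in rows, so rows that repeat a pose let the fingers close. It gives the time, the measured TCP pose, the force, the opening and the grip force at its end, in the units of the state.
- env.observe(): the state, without advancing time (a new reading comes with each control period).
- viewer.get_image(name): name is "scene" or "top" or "wrist"; returns a dict with "img" (400x640x3 uint8, red, green, blue), "depth" (400x640 float32, m along the optical axis (not along the pixel's ray), 0 where there is no reading), "camera_matrix" (3x3 intrinsics, pixels), "rvec" (rotation vector, rad) and "tvec" (3), from world to camera coordinates, as OpenCV has them. Camera axes: x right, y down, z forward; pixel columns grow to the right and rows downward; lengths in m; the calibration is good to about 2 mm. A picture is of the moment at which its call begins.
- env.close_job(): hands the job in; it is judged then, once.
The state is a dict: "time_s": time; "q": joint angles; "qvel": joint speeds; "joint_efforts": joint torques, N m; "position": TCP position; "tool_rot": TCP orientation; "ft_force": force on the tool from outside, world axes, zero at the start; "wrist_torque": the same for the moment, N m; "grip_width": finger opening in m; "gripper_force": force on a finger pad.
Only numpy, scipy, OpenCV 4.12 (cv2) and the standard library are available. Lean on these libraries where they do the work, as an engineer would, in place of code of your own. Each camera call takes 0.05 s, during which the arm holds its last target. There are 200 camera calls.

## Working session

There is one attempt and no reset: what is moved stays moved. The work goes in short steps, Python scripts to look and compute and a tool call to move; the robot and the scene stay as the last step left them, time stands still between calls to the robot, and variables do not carry over. Pictures are saved under pics/ and viewed, at most 10 in all, crops included, and the job is handed in when it is done.

Besides the shell and the picture viewer there is one more tool, called after "Emit:" in YAML: its name, and indented under it one key for each argument. drive_tool: Moves the arm, as the interface text tells. Its arguments: {"type":"object","properties":{"series":{"type":"array"},"newtons":{"type":"number"}},"required":["series"]}

```bash
mkdir -p pics
cat > h.py <<'E'
import numpy as np, cv2
from rig import env, viewer
def shot(n):
    d=viewer.get_image(n); R=cv2.Rodrigues(np.array(d['rvec'],float))[0]; t=np.array(d['tvec'],float).ravel(); K=np.array(d['camera_matrix'])
    z=d['depth']; v,u=np.mgrid[:400,:640]
    P=np.stack([(u-K[0,2])/K[0,0]*z,(v-K[1,2])/K[1,1]*z,z],-1)
    W=(P-t)@R
    W[z==0]=np.nan
    return d['img'],W
def save(img,f): cv2.imwrite('pics/'+f,img[...,::-1])
E
python3 - <<'E'
from h import *
a,W=shot('top');b,V=shot('scene')
save(a,'top0.png');save(b,'scene0.png')
np.savez('/tmp/s.npz',a=a,W=W,b=b,V=V)
o=env.observe();print(o['position'],o['tool_rot'],o['ft_force'],o['time_s'])
E
```

```text
[ 0.24744801 -0.49090512  0.23077299] [[ 8.93020771e-01  4.50015321e-01 -3.38684258e-04]
 [ 4.50015368e-01 -8.93019911e-01  1.26781977e-03]
 [ 2.68086535e-04 -1.28460251e-03 -9.99999139e-01]] [ 0.49507734 -0.01523452 -1.17479875] 0.1
```

View pics/top0.png

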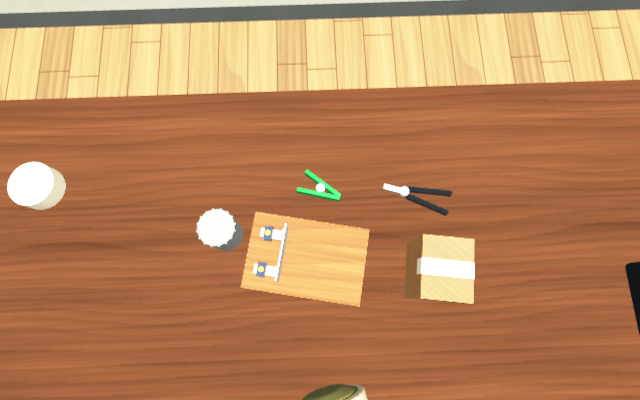

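View pics/scene0.png

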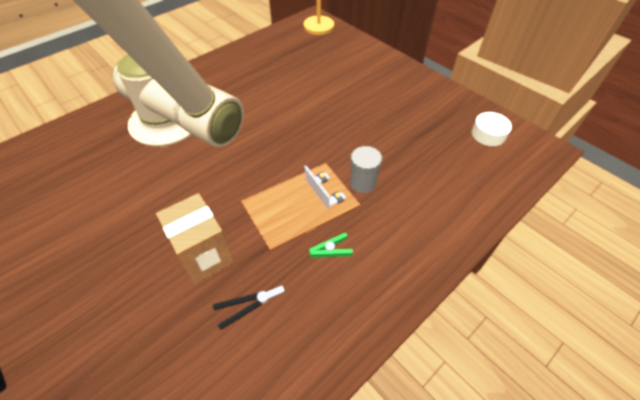

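The top view shows the carton top at about (448,269), the board's front edge from (369,230) to (360,305), and the stop plate from (286,225) to (278,280). The canister is at (217,228), the clamp at (320,188) and the pliers at (404,191).

Run:
```python
from h import *
s=np.load('/tmp/s.npz');a,W,V=s['a'],s['W'],s['V']
def rect(m,n):
    p=W[m][:,:2]; r=cv2.minAreaRect((p*1000).astype(np.float32)); print(n,m.sum(),r,'box',cv2.boxPoints(r).round(0).tolist())
u=np.arange(640)[None,:]+0*np.arange(400)[:,None];v=np.arange(400)[:,None]+0*np.arange(640)[None,:]
z=W[...,2]
print('table z',np.nanmedian(z[320:360,100:200]),np.nanmedian(z[320:360,500:560]),'board z',np.nanmedian(z[250:280,300:350]))
c=(u>395)&(u<490)&(v>225)&(v<315)&(abs(z-.14)<.012); rect(c,'carton')
hsv=cv2.cvtColor(a,cv2.COLOR_RGB2HSV)
print(hsv[260,330],hsv[320,330],hsv[260,250])
m=(u>238)&(u<375)&(v>207)&(v<310)&(hsv[...,2]>150)&(hsv[...,1]>80)&(z<.02); 
m=cv2.morphologyEx(m.astype(np.uint8),cv2.MORPH_OPEN,np.ones((3,3)))>0; rect(m,'board')
st=(u>265)&(u<300)&(v>215)&(v<290)&(z>.045)&(z<.08); rect(st,'plate')
print(np.nanmax(z[215:290,265:300]))
k=(u>190)&(u<245)&(v>200)&(v<255)&(z>.09);rect(k,'can')
k=(u>380)&(u<460)&(v>180)&(v<218)&(z>.006);rect(k,'pliers')
k=(u>290)&(u<350)&(v>165)&(v<205)&(z>.008);rect(k,'clamp')
# scene view plate
zz=V[...,2]; p=V[160:210,300:340].reshape(-1,3); p=p[(p[:,2]>.045)&(p[:,2]<.08)];print(len(p)); r=cv2.minAreaRect((p[:,:2]*1000).astype(np.float32));print(r,cv2.boxPoints(r).round().tolist())
p=V[190:285,150:240].reshape(-1,3); p=p[abs(p[:,2]-.14)<.01]; r=cv2.minAreaRect((p[:,:2]*1000).astype(np.float32));print('cartonS',r)
```

```text
table z 0.0005123832693864807 -0.00017863856776188203 board z 0.00992677535634341
carton 3513 ((494.96795654296875, -165.1450653076172), (99.54695129394531, 119.94535064697266), 82.0412826538086) box [[429.0, -206.0], [547.0, -223.0], [561.0, -124.0], [442.0, -108.0]]
[ 17 133 245] [ 11 153 165] [ 18 129 248]
board 12760 ((538.6046142578125, 100.78205871582031), (308.6570739746094, 224.24122619628906), 87.82647705078125) box [[421.0, -49.0], [645.0, -58.0], [656.0, 251.0], [432.0, 259.0]]
plate 186 ((545.6092529296875, 153.521728515625), (8.373762130737305, 118.80425262451172), 78.91050720214844) box [[487.0, 161.0], [603.0, 138.0], [605.0, 146.0], [488.0, 169.0]]
0.06898956596088775
can 1187 ((594.2169189453125, 276.2574768066406), (77.54115295410156, 76.1004409790039), 17.214059829711914) box [[546.0, 301.0], [568.0, 228.0], [643.0, 251.0], [620.0, 324.0]]
pliers 639 ((666.161865234375, -153.97732543945312), (154.48190307617188, 56.60262680053711), 75.11396026611328) box [[619.0, -221.0], [674.0, -236.0], [713.0, -87.0], [659.0, -72.0]]
clamp 503 ((690.72265625, 63.098731994628906), (97.48654174804688, 56.03068923950195), 64.64149475097656) box [[645.0, 31.0], [695.0, 7.0], [737.0, 95.0], [686.0, 119.0]]
171
((547.736572265625, 150.5984344482422), (5.9267425537109375, 123.57295227050781), 79.70881652832031) [[486.0, 159.0], [608.0, 137.0], [609.0, 142.0], [487.0, 165.0]]
cartonS ((497.41632080078125, -165.66729736328125), (98.52799224853516, 122.40364074707031), 82.47930908203125)
```

Run:
```python
from h import *
s=np.load('/tmp/s.npz');a,W=s['a'],s['W']
z=W[...,2]
m=np.zeros((400,640),bool); m[205:312,232:378]=1
m&=(z>.006)&(z<.014)
m=cv2.morphologyEx(m.astype(np.uint8),cv2.MORPH_OPEN,np.ones((3,3)))
n,l,st,_=cv2.connectedComponentsWithStats(m);i=1+st[1:,4].argmax();m=l==i
p=W[m][:,:2]; r=cv2.minAreaRect((p*1000).astype(np.float32)); print(m.sum(),r,cv2.boxPoints(r).round(1).tolist())
# front edge fit: for each board row, max col
pts=[]
for v in range(232,300):
    c=np.where(m[v])[0]
    if len(c): pts.append(W[v,c.max(),:2]*1000)
f=cv2.fitLine(np.array(pts,np.float32),cv2.DIST_HUBER,0,.01,.01).ravel();print('front line',f)
```

```text
8320 ((535.7595825195312, 101.27588653564453), (260.063720703125, 170.1744384765625), 79.00553131103516) [[427.3999938964844, -10.100000381469727], [594.5, -42.599998474121094], [644.0999755859375, 212.6999969482422], [477.0, 245.10000610351562]]
front line [ 9.8165411e-01 -1.9067058e-01  5.1498260e+02 -2.5910271e+01]
```

Emit:
drive_tool:
  series:
    - [[0.015,-0.004,0],2,0.0854]
    - [[0.045,-0.012,0],6,0.0854]
    - [[0.09,-0.024,0],11,0.0854]
    - [[0.135,-0.036,0],17,0.0854]
    - [[0.18,-0.048,0],23,0.0854]
    - [[0.225,-0.06,0.01],29,0.0854]
    - [[0.263,-0.071,0.03],34,0.0854]
    - [[0.289,-0.078,0.06],37,0.0854]
    - [[0.2986,-0.0804,0.095],37.8,0.0854]
    - [[0.2986,-0.0804,0.13],37.8,0.0854]
    - [[0.2986,-0.0804,0.165],37.8,0.0854]
    - [[0.2986,-0.0804,0.195],37.8,0.0854]
    - [[0.2986,-0.0804,0.215],37.8,0.0854]
    - [[0.2986,-0.0804,0.225],37.8,0.0854]
    - [[0.2986,-0.0804,0.228],37.8,0.0854]
    - [[0.2986,-0.0804,0.228],37.8,0.0854]

```text
time_s: 1.7
position: [0.478, -0.285, 0.0035]
tool_rot: [[0.981, -0.192, -0.0], [-0.192, -0.981, -0.0], [-0.0, 0.0, -1.0]]
ft_force: [-1.7, -2.6, -1.1]
grip_width: 0.0857
gripper_force: 0.0
```

```bash
cat >> h.py <<'E'
O=np.array([.51095,-.02635]);A=np.radians(79.0);bx=np.array([np.cos(A),np.sin(A)]);by=np.array([-bx[1],bx[0]])
def B(p): p=np.asarray(p)[...,:2]-O; return np.stack([p@bx,p@by],-1)
def st():
    o=env.observe();p=o['position'];R=np.array(o['tool_rot']);f=o['ft_force']
    print('t',round(o['time_s'],2),'tcp board mm',(B(p)*1000).round(1),'z',round(p[2]*1000,1),'toolyaw x deg',round(np.degrees(np.arctan2(R[1,0],R[0,0])),2),'F board',round(f[0]*bx[0]+f[1]*bx[1],2),round(f[0]*by[0]+f[1]*by[1],2),round(f[2],2))
def carton(ws=('top','scene'),z0=.128,z1=.152):
    for n in ws:
        im,W=shot(n); b=B(W); m=(W[...,2]>z0)&(W[...,2]<z1)&(b[...,0]>-.25)&(b[...,0]<.25)&(abs(b[...,1])<.13)
        h=cv2.cvtColor(im,cv2.COLOR_RGB2HSV)
        r=cv2.minAreaRect((b[m]*1000).astype(np.float32));print(n,m.sum(),np.round(r[0],1),np.round(r[1],1),round(r[2],1))
    return im,W
E
python3 - <<'E'
from h import *
st();carton();st()
a,_=shot('scene');save(a[100:320,80:440],'s1.png')
E
```

```text
t 1.7 tcp board mm [-260.2  -17. ] z 3.5 toolyaw x deg -11.05 F board -2.91 1.17 -1.11
top 2423 [-161.3  -11.7] [148.8 120.1] 2.5
scene 2447 [-169.6  -14.6] [164.2 123.6] 2.9
t 1.8 tcp board mm [-260.3  -17.3] z 4.1 toolyaw x deg -11.05 F board -1.14 0.58 -0.88
```

View pics/s1.png

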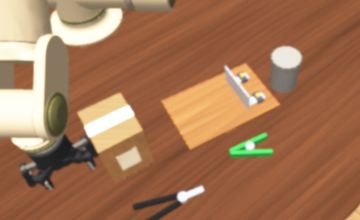

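The gripper (cropped view, about (60,165)) stands behind the carton, whose back is at about (100,160), and touches nothing else. I'll push slowly now.

Emit:
drive_tool:
  series:
    - [[0,-0.003,0],0,0.0854]
    - [[0,-0.006,0],0,0.0854]
    - [[0,-0.009,0],0,0.0854]
    - [[0,-0.012,0],0,0.0854]
    - [[0,-0.015,0],0,0.0854]
    - [[0,-0.018,0],0,0.0854]
    - [[0,-0.021,0],0,0.0854]
    - [[0,-0.024,0],0,0.0854]
    - [[0,-0.027,0],0,0.0854]
    - [[0,-0.03,0],0,0.0854]

```text
time_s: 2.85
position: [0.4837, -0.2553, 0.0033]
tool_rot: [[0.981, -0.192, -0.0], [-0.192, -0.981, 0.0], [-0.0, -0.0, -1.0]]
ft_force: [-0.7, -3.9, 1.6]
grip_width: 0.0853
gripper_force: 0.0
```

Run:
```python
from h import *
st()
im,W=shot('top');b=B(W)
m=(abs(W[...,2]-.14)<.01)&(b[...,0]>-.25)&(b[...,0]<.25)&(abs(b[...,1])<.13)
m=cv2.morphologyEx(m.astype(np.uint8),cv2.MORPH_OPEN,np.ones((15,15)))>0
r=cv2.minAreaRect((b[m]*1000).astype(np.float32));print(r)
st()
```

```text
t 2.85 tcp board mm [-229.9  -17. ] z 3.3 toolyaw x deg -11.06 F board -3.97 -0.04 1.57
((-97.46226501464844, -22.22142791748047), (81.83605194091797, 97.30797576904297), 1.370842456817627)
t 2.9 tcp board mm [-229.4  -16.9] z 3.2 toolyaw x deg -11.04 F board -2.86 0.13 0.84
```

```bash
cat >> h.py <<'E'
def front(n):
    im,W=shot(n); b=B(W)*1000; h=cv2.cvtColor(im,cv2.COLOR_RGB2HSV)
    m=(abs(W[...,2]-.14)<.006)&(h[...,2]>100)&(b[...,0]>-190)&(b[...,0]<100)&(abs(b[...,1])<110)
    c,l,s,_=cv2.connectedComponentsWithStats(m.astype(np.uint8)); m=l==1+s[1:,4].argmax()
    p=b[m]; r=cv2.minAreaRect(p.astype(np.float32))
    e=[];ys=np.arange(np.percentile(p[:,1],8),np.percentile(p[:,1],92),4)
    for y in ys: q=p[abs(p[:,1]-y)<3]; e.append(q[:,0].max() if len(q) else np.nan)
    k=~np.isnan(e);k=np.polyfit(ys[k],np.array(e)[k],1)
    print(n,m.sum(),'rect',np.round(r[0],1),np.round(r[1],1),round(r[2],1),'y range',p[:,1].min().round(1),p[:,1].max().round(1),'front x at mid',np.polyval(k,p[:,1].mean()).round(1),'yaw deg',np.degrees(-np.arctan(k[0])).round(2))
    return im
E
python3 - <<'E'
from h import *
front('top');front('scene');st()
E
```

```text
top 2320 rect [-105.9  -12.1] [ 98.6 117.8] 0.9 y range -71.5 47.5 front x at mid -56.8 yaw deg 0.47
scene 2178 rect [-105.8  -13.6] [ 98.4 122.8] 0.2 y range -75.0 47.8 front x at mid -57.5 yaw deg 0.92
t 3.0 tcp board mm [-229.5  -16.8] z 3.1 toolyaw x deg -11.04 F board 0.16 0.6 0.21
```

Emit:
drive_tool:
  series:
    - [[-0.0003,-0.003,0],0,0.0854]
    - [[-0.0006,-0.006,0],0,0.0854]
    - [[-0.001,-0.009,0],0,0.0854]
    - [[-0.0015,-0.012,0],0,0.0854]
    - [[-0.002,-0.015,0],0,0.0854]
    - [[-0.0025,-0.018,0],0,0.0854]
    - [[-0.003,-0.021,0],0,0.0854]
    - [[-0.0035,-0.024,0],0,0.0854]
    - [[-0.004,-0.027,0],0,0.0854]
    - [[-0.0045,-0.03,0],0,0.0854]
    - [[-0.005,-0.033,0],0,0.0854]
    - [[-0.0055,-0.036,0],0,0.0854]
    - [[-0.006,-0.039,0],0,0.0854]
    - [[-0.0065,-0.042,0],0,0.0854]
    - [[-0.007,-0.045,0],0,0.0854]
    - [[-0.0075,-0.048,0],0,0.0854]
    - [[-0.0078,-0.05,0],0,0.0854]

```text
time_s: 4.7
position: [0.4857, -0.2046, 0.0033]
tool_rot: [[0.981, -0.192, -0.0], [-0.192, -0.981, 0.0], [-0.0, -0.0, -1.0]]
ft_force: [0.1, -3.2, -0.9]
grip_width: 0.085
gripper_force: 0.0
```

Run:
```python
from h import *
st();front('top');front('scene');st()
```

```text
t 4.7 tcp board mm [-179.8   -9.2] z 3.3 toolyaw x deg -11.05 F board -3.09 -0.71 -0.85
top 2816 rect [-56.2  -5.4] [ 98.7 117.9] 0.2 y range -64.4 53.7 front x at mid -7.3 yaw deg -0.01
scene 2031 rect [-55.9  -6.6] [122.6  98.6] 89.9 y range -67.9 54.7 front x at mid -7.5 yaw deg 0.06
t 4.8 tcp board mm [-179.7   -9.1] z 3.3 toolyaw x deg -11.04 F board -1.33 0.43 0.74
```

Emit:
drive_tool:
  series:
    - [[-0.0002,-0.0015,0],0,0.0854]
    - [[-0.0005,-0.003,0],0,0.0854]
    - [[-0.0008,-0.0045,0],0,0.0854]
    - [[-0.001,-0.0055,0],0,0.0854]
    - [[-0.001,-0.0065,0],0,0.0854]
    - [[-0.001,-0.007,0],0,0.0854]
    - [[-0.001,-0.0075,0],0,0.0854]
    - [[-0.001,-0.008,0],0,0.0854]

```text
time_s: 5.6
position: [0.4863, -0.197, 0.0034]
tool_rot: [[0.981, -0.192, 0.0], [-0.192, -0.981, -0.0], [0.0, 0.0, -1.0]]
ft_force: [-1.3, -4.9, 1.5]
grip_width: 0.0854
gripper_force: 0.0
```

Run:
```python
from h import *
st();front('top');front('scene');st()
```

```text
t 5.6 tcp board mm [-172.2   -8.3] z 3.4 toolyaw x deg -11.05 F board -5.08 0.3 1.5
top 2940 rect [-48.9  -4.1] [ 98.7 117.7] 0.0 y range -63.0 54.8 front x at mid 0.1 yaw deg 0.15
scene 2012 rect [-48.8  -5.4] [ 98.3 123.5] 0.1 y range -67.1 56.5 front x at mid -0.6 yaw deg 0.04
t 5.7 tcp board mm [-172.3   -8.3] z 3.4 toolyaw x deg -11.05 F board -4.72 0.23 0.42
```

Emit:
drive_tool:
  series:
    - [[0,-0.0005,0],0,0.0854]
    - [[0,-0.001,0],0,0.0854]
    - [[0,-0.0015,0],0,0.0854]
    - [[0,-0.0015,0],0,0.0854]
    - [[0,-0.0015,0],0,0.0854]

```text
time_s: 6.2
position: [0.4867, -0.1968, 0.0039]
tool_rot: [[0.981, -0.192, 0.001], [-0.192, -0.981, -0.002], [0.001, 0.002, -1.0]]
ft_force: [-3.0, -11.6, 3.4]
grip_width: 0.0849
gripper_force: 0.0
```

Run:
```python
from h import *
st();front('top');st()
```

```text
t 6.2 tcp board mm [-171.9   -8.7] z 3.9 toolyaw x deg -11.06 F board -11.99 0.69 3.4
top 2983 rect [-47.8  -4.3] [ 98.4 118.3] 0.1 y range -63.4 54.8 front x at mid 1.0 yaw deg -0.07
t 6.25 tcp board mm [-171.9   -8.7] z 3.9 toolyaw x deg -11.06 F board -11.19 1.33 3.65
```

Emit:
drive_tool:
  series:
    - [[0,0.004,0],0,0.0854]
    - [[0,0.015,0],0,0.0854]
    - [[0,0.035,0],0,0.0854]
    - [[0,0.05,-0.01],0,0.0854]
    - [[0,0.055,-0.03],-4,0.0854]
    - [[0,0.055,-0.06],-11,0.0854]
    - [[-0.002,0.055,-0.085],-19,0.0854]
    - [[-0.004,0.055,-0.1],-27,0.0854]
    - [[-0.004,0.055,-0.102],-35,0.0854]
    - [[-0.004,0.055,-0.102],-43,0.0854]
    - [[-0.004,0.055,-0.102],-51,0.0854]
    - [[-0.004,0.055,-0.102],-59,0.0854]
    - [[-0.004,0.055,-0.102],-67,0.0854]
    - [[-0.004,0.055,-0.102],-75,0.0854]
    - [[-0.004,0.055,-0.102],-83,0.0854]
    - [[-0.004,0.055,-0.102],-88,0.0854]
    - [[-0.004,0.055,-0.102],-90,0.0854]
    - [[-0.004,0.055,-0.102],-90,0.0854]

```text
time_s: 8.05
position: [0.4718, -0.2487, 0.1051]
tool_rot: [[0.192, 0.981, -0.0], [0.981, -0.192, 0.001], [0.001, -0.001, -1.0]]
ft_force: [0.8, 0.7, 0.2]
grip_width: 0.085
gripper_force: 0.0
```

Run:
```python
from h import *
st();front('top');front('scene');st();print(env.observe()['q'])
```

```text
t 8.05 tcp board mm [-225.8   -4. ] z 105.1 toolyaw x deg 78.95 F board 0.87 -0.64 0.18
top 3418 rect [-49.1  -3.1] [119.7  98.8] 89.9 y range -62.9 56.8 front x at mid 0.0 yaw deg 0.03
scene 2014 rect [-48.9  -5.5] [123.2  98.1] 89.8 y range -67.0 56.1 front x at mid -0.5 yaw deg -0.19
t 8.15 tcp board mm [-225.7   -4.1] z 105.1 toolyaw x deg 78.88 F board 0.44 -0.31 0.56
[-4.05261896e+01  2.75034830e+01  8.79674422e+01  1.41732758e-02
  6.45641490e+01 -2.94099731e+01]
```

Emit:
drive_tool:
  series:
    - [[0.012,0,0],0,0.0854]
    - [[0.035,0,0],0,0.0854]
    - [[0.06,0,0],0,0.0854]
    - [[0.075,0,0],0,0.0854]
    - [[0.082,0,0],0,0.0854]
    - [[0.085,0,0],0,0.0854]
    - [[0.088,0,0],0,0.0854]
    - [[0.091,0,0],0,0.0854]
    - [[0.094,0,0],0,0.0854]
    - [[0.097,0,0],0,0.0854]
    - [[0.1,0,0],0,0.0854]
    - [[0.103,0,0],0,0.0854]
    - [[0.106,0,0],0,0.0854]
    - [[0.109,0,0],0,0.0854]
    - [[0.112,0,0],0,0.0854]
    - [[0.115,0,0],0,0.0854]
    - [[0.118,0,0],0,0.0854]
    - [[0.121,0,0],0,0.0854]
    - [[0.124,0,0],0,0.0854]

```text
time_s: 10.05
position: [0.4964, -0.1281, 0.1062]
tool_rot: [[0.192, 0.981, 0.002], [0.981, -0.192, -0.003], [-0.003, 0.002, -1.0]]
ft_force: [-0.9, -6.7, 5.8]
grip_width: 0.0852
gripper_force: 3.5
```

Run:
```python
from h import *
st();a,W=shot('scene');save(a[100:320,80:440],'s2.png')
```

```text
t 10.05 tcp board mm [-102.6   -5.2] z 106.2 toolyaw x deg 78.94 F board -6.79 -0.45 5.83
```

View pics/s2.png

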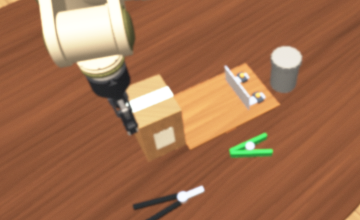

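The carton (crop, about (155,115)) stands at the board edge with the fingers on its upper back. The reaction is about 7 N, so it is starting to tilt.

Emit:
drive_tool:
  series:
    - [[0.003,0,0],0,0.0854]
    - [[0.006,0,0],0,0.0854]
    - [[0.009,0,0],0,0.0854]
    - [[0.012,0,0],0,0.0854]
    - [[0.015,0,0],0,0.0854]
    - [[0.018,0,0],0,0.0854]
    - [[0.021,0,0],0,0.0854]
    - [[0.024,0,0],0,0.0854]

```text
time_s: 10.9
position: [0.5016, -0.105, 0.1069]
tool_rot: [[0.192, 0.981, 0.004], [0.981, -0.192, -0.004], [-0.003, 0.004, -1.0]]
ft_force: [-1.6, -8.7, 11.8]
grip_width: 0.0856
gripper_force: 5.6
```

Run:
```python
from h import *
st();a,W=shot('scene');save(a[100:320,80:440],'s3.png')
```

```text
t 10.9 tcp board mm [-79.   -5.8] z 106.9 toolyaw x deg 78.95 F board -8.84 -0.04 11.77
```

View pics/s3.png

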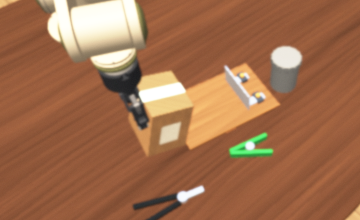

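Emit:
drive_tool:
  series:
    - [[0.002,0,-0.002],0,0.0854]
    - [[0.004,0,-0.004],0,0.0854]
    - [[0.007,0,-0.006],0,0.0854]
    - [[0.01,0,-0.008],0,0.0854]
    - [[0.013,0,-0.01],0,0.0854]
    - [[0.016,0,-0.012],0,0.0854]

```text
time_s: 11.55
position: [0.5032, -0.0871, 0.1172]
tool_rot: [[0.192, 0.981, -0.001], [0.981, -0.192, 0.001], [0.0, -0.001, -1.0]]
ft_force: [0.3, -0.8, -1.0]
grip_width: 0.0852
gripper_force: 0.3
```

Run:
```python
from h import *
st()
```

```text
t 11.55 tcp board mm [-61.2  -4. ] z 117.2 toolyaw x deg 78.96 F board -0.72 -0.41 -1.05
```

Emit:
drive_tool:
  series:
    - [[0.003,0,-0.001],0,0.0854]
    - [[0.006,0,-0.002],0,0.0854]
    - [[0.009,0,-0.003],0,0.0854]
    - [[0.012,0,-0.005],0,0.0854]
    - [[0.015,0,-0.006],0,0.0854]
    - [[0.018,0,-0.007],0,0.0854]
    - [[0.02,0,-0.008],0,0.0854]

```text
time_s: 12.25
position: [0.5074, -0.0678, 0.1254]
tool_rot: [[0.192, 0.981, 0.0], [0.981, -0.192, 0.0], [0.0, 0.0, -1.0]]
ft_force: [0.2, -0.1, -0.2]
grip_width: 0.0855
gripper_force: 0.1
```

Run:
```python
from h import *
st();a,W=shot('scene');save(a[100:320,80:440],'s4.png')
```

```text
t 12.25 tcp board mm [-41.3  -4.4] z 125.4 toolyaw x deg 78.95 F board -0.05 -0.21 -0.23
```

View pics/s4.png

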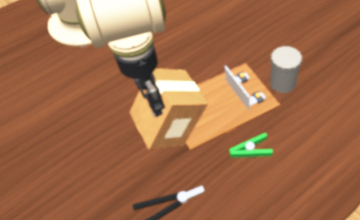

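The carton has tilted well (crop, about (165,110)) with its toe held at the board edge. I'll carry on.

Emit:
drive_tool:
  series:
    - [[0.003,0,-0.001],0,0.0854]
    - [[0.006,0,-0.002],0,0.0854]
    - [[0.009,0,-0.003],0,0.0854]
    - [[0.012,0,-0.004],0,0.0854]
    - [[0.015,0,-0.005],0,0.0854]
    - [[0.018,0,-0.006],0,0.0854]
    - [[0.021,0,-0.006],0,0.0854]
    - [[0.024,0,-0.006],0,0.0854]

```text
time_s: 13.1
position: [0.512, -0.0442, 0.1313]
tool_rot: [[0.192, 0.981, -0.0], [0.981, -0.192, 0.0], [0.0, -0.0, -1.0]]
ft_force: [-0.1, -0.5, 0.2]
grip_width: 0.0855
gripper_force: 0.0
```

Run:
```python
from h import *
st();a,W=shot('scene');save(a[100:320,80:440],'s5.png')
```

```text
t 13.1 tcp board mm [-17.3  -4.4] z 131.3 toolyaw x deg 78.95 F board -0.45 -0.03 0.19
```

View pics/s5.png

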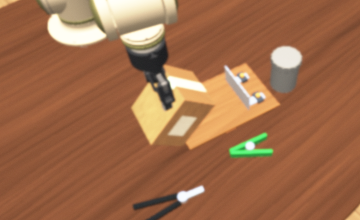

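The tilt is about 35–40°, with the underside visible at (150,110), so it is near balance. A little more push is needed.

Emit:
drive_tool:
  series:
    - [[0.002,0,0],0,0.0854]
    - [[0.004,0,0],0,0.0854]
    - [[0.006,0,0],0,0.0854]
    - [[0.008,0,0],0,0.0854]
    - [[0.01,0,0],0,0.0854]
    - [[0.012,0,0],0,0.0854]
    - [[0.014,0,0],0,0.0854]
    - [[0.016,0,0],0,0.0854]
    - [[0.016,0,0],0,0.0854]
    - [[0.016,0,0],0,0.0854]
    - [[0.016,0,0],0,0.0854]

```text
time_s: 14.25
position: [0.515, -0.0289, 0.1313]
tool_rot: [[0.192, 0.981, -0.0], [0.981, -0.192, 0.0], [-0.0, -0.0, -1.0]]
ft_force: [0.6, -0.2, 0.6]
grip_width: 0.0851
gripper_force: 0.0
```

```bash
cat >> h.py <<'E'
def lying(n,z=.108):
    im,W=shot(n); b=B(W)*1000
    m=(abs(W[...,2]-z)<.006)&(b[...,0]>-80)&(b[...,0]<200)&(abs(b[...,1])<100)&(cv2.cvtColor(im,cv2.COLOR_RGB2HSV)[...,2]>100)
    c,l,s,_=cv2.connectedComponentsWithStats(m.astype(np.uint8))
    if c<2: print(n,'none'); return im
    m=l==1+s[1:,4].argmax(); p=b[m]; r=cv2.minAreaRect(p.astype(np.float32))
    print(n,m.sum(),'z',W[m][:,2].mean().round(4),'rect',np.round(r[0],1),np.round(r[1],1),round(r[2],2),'x',np.percentile(p[:,0],[.5,99.5]).round(1),'y',np.percentile(p[:,1],[.5,99.5]).round(1))
    return im
E
python3 - <<'E'
from h import *
st();lying('top');lying('scene')
E
```

```text
t 14.25 tcp board mm [-1.7 -4.4] z 131.3 toolyaw x deg 78.94 F board -0.1 -0.58 0.58
top 1962 z 0.108 rect [79.3 -3.1] [ 66.6 120.1] 0.13 x [ 47.2 112.1] y [-62.3  56.5]
scene 2089 z 0.1074 rect [42.5 -6. ] [123.6 140.4] 89.75 x [-27.4 111.7] y [-66.4  53.4]
```

The carton now lies flat on the board, spanning x from -27 to 112 mm and square. Next I go behind it.

Emit:
drive_tool:
  series:
    - [[-0.01,0,0],0,0.0854]
    - [[-0.035,0,0],0,0.0854]
    - [[-0.065,0,0],0,0.0854]
    - [[-0.08,0,0.005],0,0.0854]
    - [[-0.083,0,0.02],0,0.0854]
    - [[-0.083,0,0.045],0,0.0854]
    - [[-0.083,0,0.07],0,0.0854]
    - [[-0.083,0,0.085],0,0.0854]
    - [[-0.083,0,0.091],0,0.0854]
    - [[-0.08,0,0.091],0,0.0854]
    - [[-0.077,0,0.091],0,0.0854]
    - [[-0.074,0,0.091],0,0.0854]
    - [[-0.071,0,0.091],0,0.0854]
    - [[-0.068,0,0.091],0,0.0854]
    - [[-0.065,0,0.091],0,0.0854]
    - [[-0.062,0,0.091],0,0.0854]
    - [[-0.059,0,0.091],0,0.0854]

```text
time_s: 16.05
position: [0.5037, -0.0864, 0.0403]
tool_rot: [[0.192, 0.981, 0.0], [0.981, -0.192, 0.0], [0.0, 0.0, -1.0]]
ft_force: [0.2, 1.0, 0.3]
grip_width: 0.0852
gripper_force: 0.0
```

Run:
```python
from h import *
st();lying('top');lying('scene');st()
```

```text
t 16.05 tcp board mm [-60.4  -4.4] z 40.3 toolyaw x deg 78.95 F board 0.99 0.01 0.33
top 4072 z 0.1079 rect [45.7 -3.2] [120.2 133.7] 89.89 x [-16.8 111.8] y [-62.3  56.4]
scene 2438 z 0.1074 rect [42.8 -5.6] [123.1 140.6] 89.74 x [-27.1 111.6] y [-66.4  53.7]
t 16.15 tcp board mm [-60.3  -4.3] z 40.3 toolyaw x deg 78.97 F board -0.58 -0.79 0.67
```

Emit:
drive_tool:
  series:
    - [[0.003,0,0],0,0.0854]
    - [[0.006,0,0],0,0.0854]
    - [[0.009,0,0],0,0.0854]
    - [[0.012,0,0],0,0.0854]
    - [[0.015,0,0],0,0.0854]
    - [[0.018,0,0],0,0.0854]
    - [[0.021,0,0],0,0.0854]
    - [[0.024,0,0],0,0.0854]
    - [[0.027,0,0],0,0.0854]
    - [[0.03,0,0],0,0.0854]
    - [[0.033,0,0],0,0.0854]
    - [[0.036,0,0],0,0.0854]
    - [[0.039,0,0],0,0.0854]
    - [[0.042,0,0],0,0.0854]
    - [[0.045,0,0],0,0.0854]
    - [[0.048,0,0],0,0.0854]

```text
time_s: 17.75
position: [0.513, -0.0394, 0.0404]
tool_rot: [[0.192, 0.981, 0.0], [0.981, -0.192, -0.0], [-0.0, 0.0, -1.0]]
ft_force: [-1.1, -4.2, 2.0]
grip_width: 0.0855
gripper_force: 0.0
```

Run:
```python
from h import *
st();lying('top');lying('scene');st()
```

```text
t 17.75 tcp board mm [-12.4  -4.5] z 40.4 toolyaw x deg 78.94 F board -4.36 0.3 1.99
top 3056 z 0.1079 rect [90.2 -3.1] [100.7 120.1] 0.03 x [ 41.6 140. ] y [-62.1  56.4]
scene 2109 z 0.1074 rect [72.7 -5.6] [122.3 137.7] 89.91 x [  7.8 140.3] y [-66.   53.3]
t 17.85 tcp board mm [-12.1  -4.4] z 40.3 toolyaw x deg 78.96 F board 0.06 -1.37 1.49
```

Emit:
drive_tool:
  series:
    - [[0.003,0,0],0,0.0854]
    - [[0.006,0,0],0,0.0854]
    - [[0.009,0,0],0,0.0854]
    - [[0.012,0,0],0,0.0854]
    - [[0.015,0,0],0,0.0854]
    - [[0.018,0,0],0,0.0854]
    - [[0.021,0,0],0,0.0854]
    - [[0.024,0,0],0,0.0854]
    - [[0.026,0,0],0,0.0854]
    - [[0.028,0,0],0,0.0854]
    - [[0.029,0,0],0,0.0854]
    - [[0.03,0,0],0,0.0854]

```text
time_s: 19.05
position: [0.5187, -0.0101, 0.0403]
tool_rot: [[0.192, 0.981, 0.0], [0.981, -0.192, -0.0], [-0.0, 0.0, -1.0]]
ft_force: [-0.8, -5.3, 2.8]
grip_width: 0.0851
gripper_force: 0.0
```

```bash
cat >> h.py <<'E'
def plate(n):
    im,W=shot(n); b=B(W)*1000
    m=(W[...,2]>.05)&(W[...,2]<.075)&(b[...,0]>165)&(b[...,0]<200)&(abs(b[...,1])<70)
    if m.sum(): print(n,m.sum(),'plate x pct',np.percentile(b[m][:,0],[2,25,50,75,98]).round(1),'zmax',W[m][:,2].max().round(4))
E
python3 - <<'E'
from h import *
st();lying('top');lying('scene');plate('top');plate('scene');st()
E
```

```text
t 19.05 tcp board mm [17.4 -4.5] z 40.3 toolyaw x deg 78.95 F board -5.33 -0.25 2.76
top 2806 z 0.108 rect [123.  -3.] [ 95.2 120.1] 0.29 x [ 76.8 169.8] y [-62.2  56.4]
scene 2014 z 0.1074 rect [102.9  -5.3] [123.5 137. ] 89.7 x [ 38.6 169.7] y [-66.3  54.1]
top 156 plate x pct [179.  179.5 180.5 182.  185.5] zmax 0.0692
scene 26 plate x pct [166.6 170.2 179.3 180.6 183.3] zmax 0.0739
t 19.25 tcp board mm [17.5 -4.4] z 40.3 toolyaw x deg 78.94 F board -1.96 0.27 2.52
```

Emit:
drive_tool:
  series:
    - [[0.001,0,0],0,0.0854]
    - [[0.002,0,0],0,0.0854]
    - [[0.003,0,0],0,0.0854]
    - [[0.004,0,0],0,0.0854]
    - [[0.005,0,0],0,0.0854]
    - [[0.0055,0,0],0,0.0854]
    - [[0.006,0,0],0,0.0854]
    - [[0.0065,0,0],0,0.0854]
    - [[0.007,0,0],0,0.0854]

```text
time_s: 20.15
position: [0.5199, -0.0033, 0.0403]
tool_rot: [[0.192, 0.981, -0.0], [0.981, -0.192, -0.0], [-0.0, -0.0, -1.0]]
ft_force: [-1.2, -5.0, 3.3]
grip_width: 0.0852
gripper_force: 0.0
```

Run:
```python
from h import *
st();lying('scene');st()
```

```text
t 20.15 tcp board mm [24.3 -4.4] z 40.3 toolyaw x deg 78.94 F board -5.11 0.19 3.26
scene 1989 z 0.1074 rect [109.6  -5.8] [122.5 136.9] 89.54 x [ 45.  176.7] y [-66.3  53. ]
t 20.2 tcp board mm [24.4 -4.4] z 40.3 toolyaw x deg 78.95 F board -4.76 -0.66 3.11
```

Emit:
drive_tool:
  series:
    - [[0.0004,0,0],0,0.0854]
    - [[0.0008,0,0],0,0.0854]
    - [[0.0012,0,0],0,0.0854]
    - [[0.0012,0,0],0,0.0854]

```text
time_s: 20.6
position: [0.5202, -0.0021, 0.0403]
tool_rot: [[0.192, 0.981, -0.0], [0.981, -0.192, 0.0], [-0.0, -0.0, -1.0]]
ft_force: [-0.5, -4.0, 3.0]
grip_width: 0.0851
gripper_force: 0.0
```

Still sliding freely, with no contact yet.

Emit:
drive_tool:
  series:
    - [[0.0004,0,0],0,0.0854]
    - [[0.0008,0,0],0,0.0854]
    - [[0.001,0,0],0,0.0854]
    - [[0.001,0,0],0,0.0854]

```text
time_s: 21.0
position: [0.5203, -0.0014, 0.0403]
tool_rot: [[0.192, 0.981, -0.0], [0.981, -0.192, -0.0], [-0.0, -0.0, -1.0]]
ft_force: [-1.4, -6.1, 3.3]
grip_width: 0.0851
gripper_force: 0.0
```

Emit:
drive_tool:
  series:
    - [[0.0003,0,0],0,0.0854]
    - [[0.0005,0,0],0,0.0854]
    - [[0.0005,0,0],0,0.0854]
    - [[0.0005,0,0],0,0.0854]

```text
time_s: 21.4
position: [0.5203, -0.0014, 0.0403]
tool_rot: [[0.192, 0.981, -0.0], [0.981, -0.192, -0.001], [-0.001, -0.0, -1.0]]
ft_force: [-2.4, -9.6, 3.9]
grip_width: 0.0853
gripper_force: 0.0
```

Run:
```python
from h import *
st();lying('scene');st()
```

```text
t 21.4 tcp board mm [26.3 -4.5] z 40.3 toolyaw x deg 78.94 F board -9.89 0.49 3.9
scene 1976 z 0.1074 rect [112.3  -6.1] [123.2 136.1] 88.86 x [ 47.4 178.6] y [-66.4  52.9]
t 21.45 tcp board mm [26.3 -4.5] z 40.3 toolyaw x deg 78.94 F board -9.78 -0.04 2.73
```

The carton has met the stop: it stopped moving and the force rose to 10 N. Now I hold it there with a light press.

Emit:
drive_tool:
  series:
    - [[0.0002,0,0],0,0.0854]
    - [[0.0002,0,0],0,0.0854]
    - [[0.0002,0,0],0,0.0854]
    - [[0.0002,0,0],0,0.0854]
    - [[0.0002,0,0],0,0.0854]
    - [[0.0002,0,0],0,0.0854]
    - [[0.0002,0,0],0,0.0854]
    - [[0.0002,0,0],0,0.0854]
    - [[0.0002,0,0],0,0.0854]
    - [[0.0002,0,0],0,0.0854]
    - [[0.0002,0,0],0,0.0854]

```text
time_s: 22.55
position: [0.5203, -0.0014, 0.0404]
tool_rot: [[0.192, 0.981, -0.0], [0.981, -0.192, -0.001], [-0.001, -0.0, -1.0]]
ft_force: [-3.0, -11.0, 4.1]
grip_width: 0.0852
gripper_force: 0.0
```

Emit:
drive_tool:
  series:
    - [[-0.0005,0,0],0,0.0854]
    - [[-0.001,0,0],0,0.0854]
    - [[-0.002,0,0],0,0.0854]
    - [[-0.005,0,0],0,0.0854]
    - [[-0.012,0,0],0,0.0854]
    - [[-0.025,0,0],0,0.0854]
    - [[-0.045,0,0],0,0.0854]
    - [[-0.065,0,0],0,0.0854]
    - [[-0.085,0,-0.005],0,0.0854]
    - [[-0.1,0,-0.02],0,0.0854]
    - [[-0.11,0,-0.045],0,0.0854]
    - [[-0.115,0,-0.07],0,0.0854]
    - [[-0.115,0,-0.09],0,0.0854]
    - [[-0.115,0,-0.1],0,0.0854]
    - [[-0.115,0,-0.1],0,0.0854]

```text
time_s: 24.05
position: [0.4987, -0.1139, 0.1411]
tool_rot: [[0.192, 0.981, 0.002], [0.981, -0.192, -0.001], [-0.001, 0.002, -1.0]]
ft_force: [-1.7, 0.0, -0.9]
grip_width: 0.0853
gripper_force: 0.0
```

Run:
```python
from h import *
st();b=lying('scene');a=lying('top');plate('top')
save(np.hstack([a[150:330,180:520],b[100:280,200:440]]),'end.png')
```

```text
t 24.05 tcp board mm [-88.3  -4.6] z 141.1 toolyaw x deg 78.92 F board -0.32 1.69 -0.93
scene 2338 z 0.1074 rect [109.5  -5.5] [141.3 123.1] 0.2 x [ 39.6 178.4] y [-66.2  53.6]
top 4378 z 0.1079 rect [109.5  -3.1] [140.3 119.9] 0.0 x [ 40.2 178.6] y [-62.3  56.4]
top 16 plate x pct [170.8 180.9 185.9 186.3 186.9] zmax 0.0712
```

View pics/end.png

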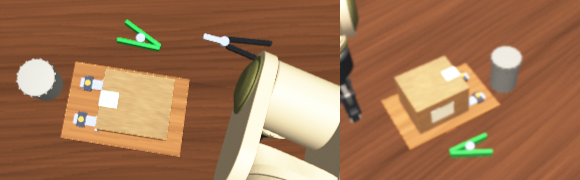

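The carton lies flush against the stop (left half, about (100,100)), the clips are in place at (88,83) and (82,120), the bystanders haven't moved, and the arm is clear.

```bash
python3 -c "
from rig import env
print(env.close_job())"
```

```text
the job is handed in; nothing more can be done
None
```

I squared the carton to the board's front edge, tipped it onto its side and slid it flush against the stop, then held it there for about a second at roughly 11 N on the tool (push readings peaked near 15 N), let go, and handed in at about 24 s with the canister, pliers and clamp left where they were.

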